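# Set the checkout padlock in its cradle, dial it open and hold it up

## Robot

A 7-joint arm with a two-finger parallel gripper is mounted at the origin on the work surface. World frame = base frame: x ahead of the robot, y to its left, z up, the work surface at z = 0. Lengths are in m, angles in rad, forces in N, time in s.
With the tool pointing down it reaches from about 0.425 to 0.875 m from the base axis. Payload 4.7 kg.
Tool frame: the origin (TCP) lies midway between the tips of the shut fingers; the grasp point (between the pads) lies 19 mm behind it; z points along the fingers, y is the direction in which the jaws open and shut (so a half turn about z gives the same grasp; the last joint's range is limited). The gripper opens to 85 mm and grips with 20 to 120 N. Pads are 22 mm wide; open, the fingers measure 114 mm over their backs; the gripper's body (76 mm by 85 mm) begins 54 mm behind the grasp point. The pads swing forward as they close: fully open they stand 13 mm farther back than shut.
Start: joints at [-1.113, 0.321, -0.07, 1.45, 0.023, 1.371, -0.057], TCP at [0.279, 0.587, 0.231] pointing down, gripper open.
Joint ranges: [-2.86, 2.86], [-0.3, 2.09], [-1.38, 1.24], [0.06, 2.45], [-1.56, 4.7], [0.09, 2.05], [-2.69, 2.69]. Speed limits (rad/s): [2.57, 2.57, 3.14, 3.14, 3.14, 3.14, 3.14].

## Interface

Orientations are given as a unit quaternion [x, y, z, w].
In Python, from workcell import ctrl gives the robot as it stands. Calls block until the motion is done:
- ctrl.movep(position, orientation): joint-space move of the TCP to a pose.
- ctrl.line_to(position, speed=0.15, attitude=None, max_force=None): straight line of the TCP; attitude=None keeps the orientation; speed is the mean speed in m/s. With max_force (N) it stops when the force on the tool has changed by that much, and returns True; else False.
- ctrl.move_joints(angles): joint-space move.
- ctrl.let_go() and ctrl.grab(strength=None): open the fingers fully, or close them until they stop; strength is the grip in N (None keeps the last).
- ctrl.sleep(seconds).
- ctrl.solve_ik(position, orientation): joint angles nearest the present ones, or None.
- ctrl.get_image(name): name is "scene" or "top"; returns the picture (420x560x3 uint8, red, green, blue); there is no depth.
- ctrl.camera_info(name): a dict with "fovy" (degrees; the focal length in pixels is half the picture's height over the tangent of half this angle, whatever the lens; pixels are square), "cx", "cy" (the principal point, pixels), "cam_to_world" (4x4, takes a point from camera to world coordinates). Camera axes: x right, y up, looking along -z (the intrinsics and any distortion apply to the point x, -y, -z); pixel columns grow to the right and rows downward; lengths in m; the calibration is good to about 2 mm. A picture is of the moment at which its call begins. camera_info takes no time and is no camera call.
A pose or a line that the arm cannot do raises ctrl.MotionError and nothing moves.
- ctrl.close_job(): hands the job in, once; it reports no verdict.
Readings, each from a call of its own:
- ctrl.get_time(): time.
- ctrl.get_q(): joint angles.
- ctrl.get_joint_velocities(): joint speeds.
- ctrl.get_joint_torque(): joint torques, N m.
- ctrl.get_position(): TCP position.
- ctrl.get_tcp_rot(): TCP orientation.
- ctrl.get_wrist_force(): force on the tool from outside, world axes, zero at the start.
- ctrl.get_wrist_torque(): the same for the moment, N m.
- ctrl.get_opening(): opening from 0.0 (shut) to 1.0 (fully open).
Only numpy, scipy, OpenCV 4.12 (cv2) and the standard library are available. Lean on these libraries where they do the work, as an engineer would, in place of code of your own. Each camera call takes 0.05 s, during which the arm holds its last target.

## Task

Pick up the locked padlock from the checkout counter and press it fully home, flat on the floor of the recess in the cradle block. With the padlock in the cradle, turn its dial click by click until the pointer lines up with the index mark beside the shackle, and pull the shackle open. Then lift the open padlock out of the cradle and finish while holding it still in the gripper, shackle still open and the middle of its body at least 12 cm above the counter; leave the carton, paper roll and can where they stand.

Things in the scene. Friction and masses are not known exactly. Their poses are not given: they have to be found in the camera images.
- lock: Loose dark steel padlock lying flat, dial up. Its body is a block 60 (x) x 66 (y) x 32 (z) mm; origin at the centre of the block's underside, z up, x towards the shackle. About 0.5 kg in all (varies by a third). The two flat 60 mm long flanks (facing +y and -y) are free to be gripped; nothing sticks out of them.
- lock_center (a point): The middle of the padlock's block, 16 mm above its underside; axes as lock.
- dial (a joint): Dial angle about the padlock's z, rad, counter-clockwise from above positive. 0: pointer at the index mark (small raised metal rib on the face beside the shackle); the shackle is free within 0.1 of 0, else trapped. Starts at 0.66 to 1.45: turn clockwise. Stops at -1.0, 1.7. Clicks every 0.419 (0 is a click), about 0.15 N m over each; let go, it settles within 0.06 of the nearest.
- dial_grip (a point): On the dial's axis, 47 mm above the padlock's underside (15 mm above its face): the middle of the black grip bar. The bar is 11 mm thick, 36 mm long, its top 57 mm above the padlock's underside; it stands on a flange 44 mm across and 4 mm thick. The point's x axis runs along the bar to the pointer, z up.
- dial_pointer (a point): Tip of the pointer, a small metal wedge at one end of the grip bar, 21 mm from the dial's axis.
- shackle (a joint): How far the shackle is drawn out of the padlock, m: 0 shut, 0.018 fully open. It slides along the padlock's +x with about 2 N of friction and stays where it is left; while the dial is off its mark it stops at 0.002 to 0.005.
- bow (a point): Middle of the shackle's straight cross bar, a round steel bar 9 mm thick along the padlock's y axis; shut, it lies 90 mm in +x from the padlock's origin and 18 mm above its underside. The U is 41 mm wide inside; shut, 55 mm lie free between the block and the cross bar. Axes as lock.
- cradle: Fixed grey block 92 (x) x 98 (y) x 22 (z) mm on the counter, origin at the centre of its underside. Its top has a rectangular recess 64 (x) x 70 (y) mm, 10 mm deep: 2 mm of play on each side of the padlock. The padlock goes in dial up with its x axis along the cradle's; the shackle passes over the rim.
- recess_floor (a point): Centre of the recess's floor, 12 mm above the counter; axes as cradle. The padlock is home when its origin is here.
- carton: Bystander: cardboard box 90 x 120 x 70 mm high, origin under its centre.
- paper_roll: Bystander: upright roll of till paper, 72 mm across, 58 mm high, origin under its centre.
- can: Bystander: can, 60 mm across, 90 mm high, origin under its centre.
Not all that is in view belongs to the job. What is meant by the cradle is not blue or pink, and is the larger of those in its own colour.

How it is judged:
On the way, in this order (a step that is already met when the one before it is completed fails the run):
1. the padlock, shackle shut and dial still off its mark, sits fully home in the recess (z of lock in the frame of recess_floor between -0.003 and 0.003 m and horizontal distance between lock and recess_floor below 0.006 m and angle between lock's own z axis and vertical below 0.06 rad and value of joint shackle below 0.005 m and value of joint dial above 0.3 rad), for 0.2 s.
2. the shackle is drawn open with the padlock still in the cradle (value of joint shackle above 0.013 m and z of lock_center in the frame of recess_floor below 0.035 m and horizontal distance between lock and recess_floor below 0.02 m), for 0.1 s.
At the end, for the whole second after the job is handed in: The padlock hangs in the gripper's fingers alone (finger force on it above 1 N), the middle of its body at least 120 mm (2 mm tolerance) above the counter, slower than 50 mm/s, touching the cradle no more, its shackle at least 13 mm out of the full 18 mm (value of joint shackle above 0.013 m and height (world z) of lock_center above 0.118 m and contact force between the fingers and lock above 1 N and contact force between lock and cradle below 0.1 N and linear speed of lock below 0.05 m/s); the arm keeps its last pose, push and grip.
It fails at once if a bystander is pushed more than 30 mm away (distance of any of carton, paper_roll, can from where it was at the start of the episode above 0.03 m).
It also fails if it takes over 61 s, if anything falls off the work surface, if the arm or the gripper's body presses on something with over 40 N, if the wrist force passes 120 N, or if a joint passes its speed limit or range.

## Working session

There is one attempt and no reset: what is moved stays moved. The work goes in short steps, each a Python script; the robot and the scene stay as the last script left them, time stands still between calls to the robot, and variables do not carry over. Pictures are saved under pics/ and viewed, and the job is handed in when it is done.

```bash
ls; mkdir -p pics; python3 - <<'E'
from workcell import ctrl
import cv2
for n in ("scene","top"):
    im=ctrl.get_image(n); cv2.imwrite(f"pics/{n}0.png",cv2.cvtColor(im,cv2.COLOR_RGB2BGR))
    i=ctrl.camera_info(n); print(n,i)
print(ctrl.get_time(),ctrl.get_position(),ctrl.get_tcp_rot())
E
```

```text
pics
scene {'fovy': 56.47024854737019, 'cx': 275.5334698546654, 'cy': 214.50361072298156, 'cam_to_world': array([[-0.83416082, -0.37748165,  0.40209865,  0.96751698],
       [ 0.55141179, -0.58534372,  0.59440539,  0.5218882 ],
       [ 0.01098879,  0.71755163,  0.69641863,  0.69972653],
       [ 0.        ,  0.        ,  0.        ,  1.        ]])}
top {'fovy': 45.007016191117785, 'cx': 274.2824347486355, 'cy': 203.5916520253332, 'cam_to_world': array([[-8.23080086e-04,  9.84114331e-01, -1.77533958e-01,
         3.60512798e-01],
       [-9.99993299e-01, -1.44328553e-03, -3.36433327e-03,
         9.46305821e-03],
       [-3.56712078e-03,  1.77529999e-01,  9.84108924e-01,
         1.22440643e+00],
       [ 0.00000000e+00,  0.00000000e+00,  0.00000000e+00,
         1.00000000e+00]])}
0.1 [0.2789328  0.58655914 0.23031219] [ 2.20092053e-01  9.75478710e-01 -8.68169211e-04 -1.46471772e-04]
```

View pics/scene0.png

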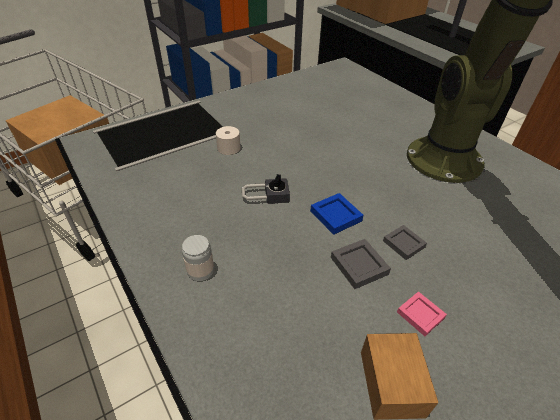

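View pics/top0.png

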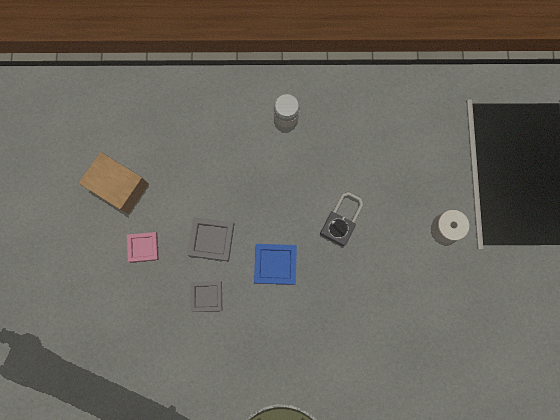

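```bash
python3 - <<'E'
import cv2,numpy as np
t=cv2.imread("pics/top0.png"); s=cv2.imread("pics/scene0.png")
def c(im,x,y,w,h,k): return cv2.resize(im[y:y+h,x:x+w],None,fx=k,fy=k,interpolation=cv2.INTER_CUBIC)
a=c(t,180,215,70,100,5); b=c(t,310,185,62,70,7)
cv2.imwrite("pics/c1.png",a); 
d=c(s,235,165,62,48,8)
e=c(s,320,220,110,75,5)
def pad(l,W):return [cv2.copyMakeBorder(i,0,0,0,W-i.shape[1],0) for i in l]
cv2.imwrite("pics/c2.png",b);cv2.imwrite("pics/c3.png",d);cv2.imwrite("pics/c4.png",e)
E
```

```text
(no output)
```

View pics/c1.png

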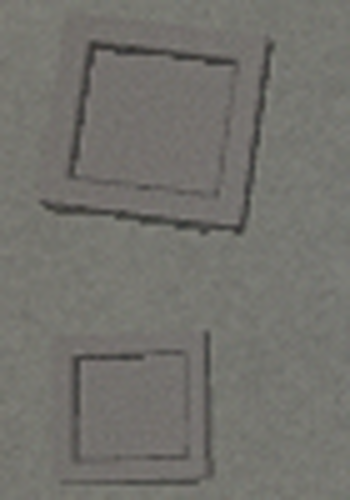

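View pics/c2.png

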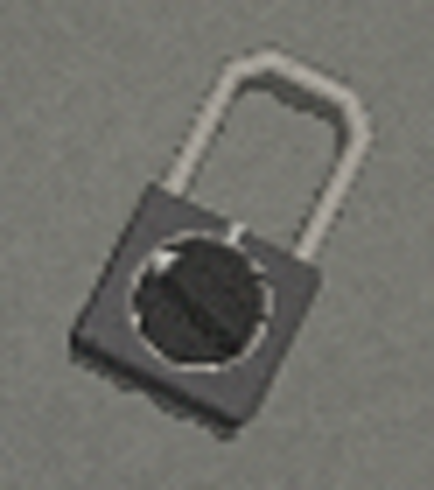

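View pics/c3.png

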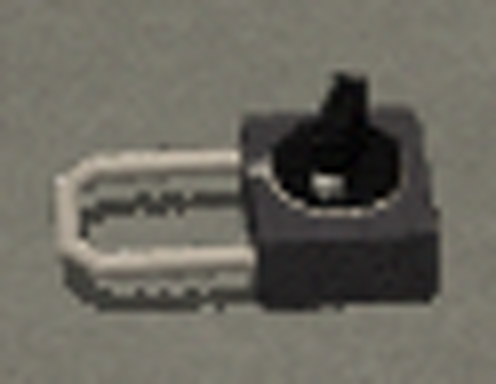

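```bash
python3 - <<'E'
from workcell import ctrl
import cv2,numpy as np
ims=np.mean([ctrl.get_image("top").astype(np.float32) for _ in range(4)],0)
np.save("top0.npy",ims); 
ss=np.mean([ctrl.get_image("scene").astype(np.float32) for _ in range(4)],0); np.save("scene0.npy",ss)
def crop(im,x,y,w,h,k,name,gain):
    o=np.clip(cv2.resize(im[y:y+h,x:x+w],None,fx=k,fy=k,interpolation=cv2.INTER_CUBIC)*gain,0,255).astype(np.uint8)[:,:,::-1].copy()
    for i in range(0,w,10): cv2.putText(o,str(x+i),(i*k,8),0,.3,(0,255,255)); cv2.line(o,(i*k,10),(i*k,16),(0,255,255))
    for i in range(0,h,10): cv2.putText(o,str(y+i),(0,i*k+4),0,.3,(0,255,255))
    cv2.imwrite(name,o)
crop(ims,314,185,56,66,9,"pics/d1.png",2.2)
crop(ims,184,213,56,54,11,"pics/d2.png",2.0)
E
```

```text
(no output)
```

View pics/d1.png

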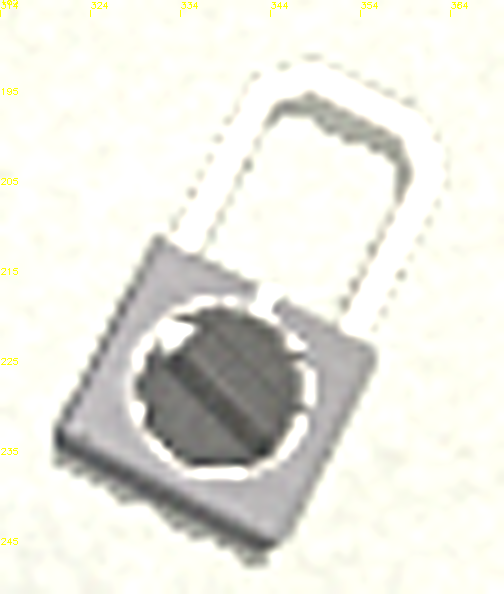

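View pics/d2.png

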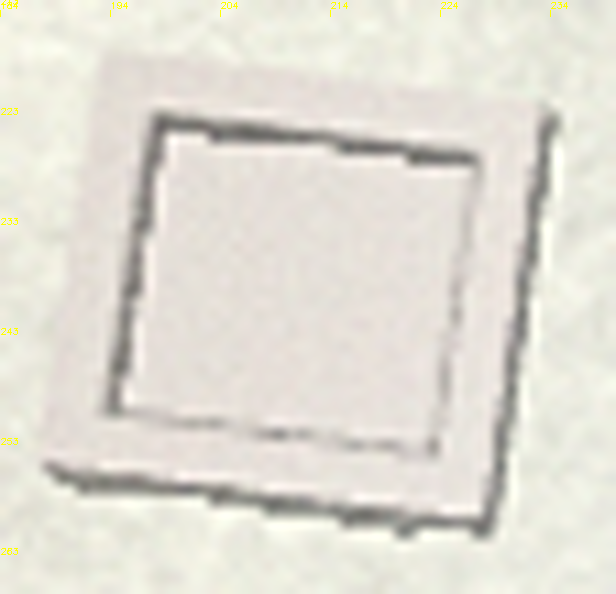

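```bash
cat > h.py <<'E'
from workcell import ctrl
import numpy as np, cv2
from scipy.spatial.transform import Rotation as R
def ray(name,uv,z):
    i=ctrl.camera_info(name); T=i["cam_to_world"]; f=210/np.tan(np.radians(i["fovy"]/2))
    uv=np.atleast_2d(uv); d=np.c_[(uv[:,0]-i["cx"])/f,-(uv[:,1]-i["cy"])/f,-np.ones(len(uv))]@T[:3,:3].T
    o=T[:3,3]; return o+d*((z-o[2])/d[:,2])[:,None]
def proj(name,P):
    i=ctrl.camera_info(name); T=i["cam_to_world"]; f=210/np.tan(np.radians(i["fovy"]/2))
    c=(np.atleast_2d(P)-T[:3,3])@T[:3,:3]; return np.c_[i["cx"]+f*c[:,0]/-c[:,2],i["cy"]-f*c[:,1]/-c[:,2]]
def un(p,x0,y0,k): return (np.array(p,float)+.5)/k-.5+[x0,y0]
def crop(im,x,y,w,h,k,name,gain=1.,pts=()):
    o=np.clip(cv2.resize(im[y:y+h,x:x+w].astype(np.float32),None,fx=k,fy=k,interpolation=cv2.INTER_CUBIC)*gain,0,255).astype(np.uint8)[:,:,::-1].copy()
    for p in pts: cv2.circle(o,(int((p[0]-x+.5)*k-.5),int((p[1]-y+.5)*k-.5)),2,(0,0,255),-1)
    cv2.imwrite(name,o)
def down(yaw): # tool z down; tool y (jaw) axis at world angle yaw
    y=np.array([np.cos(yaw),np.sin(yaw),0]); z=np.array([0,0,-1.]); x=np.cross(y,z)
    return R.from_matrix(np.c_[x,y,z]).as_quat()
E
python3 - <<'E'
from h import *
def rep(n,P):
    s=np.linalg.norm(np.roll(P,-1,0)-P,axis=1)*1e3
    a=np.degrees(np.arctan2(*(np.roll(P,-1,0)-P)[:,1::-1].T)); print(n,P.mean(0).round(4),s.round(1),a.round(1))
rep("lock",ray("top",un([(157,238),(375,350),(275,545),(58,432)],314,185,9),.032))
print("dial",ray("top",un([(222,388)],314,185,9),.035))
print("ptr",ray("top",un([(178,333)],314,185,9),.04), "idx",ray("top",un([(266,298)],314,185,9),.034))
print("bow", ray("top",un([(345,100)],314,185,9),.018))
rep("recess",ray("top",un([(152,113),(482,154),(437,455),(107,411)],184,213,11),.022))
rep("outer",ray("top",un([(100,50),(548,105),(487,520),(45,464)],184,213,11),.022))
E
```

```text
lock [ 0.5167 -0.1363  0.032 ] [64.3 58.4 63.7 58.3] [-117.8  151.7   62.1  -27.7]
dial [[ 0.51705327 -0.1375143   0.035     ]]
ptr [[ 0.53092936 -0.12570938  0.04      ]] idx [[ 0.54108023 -0.1497903   0.034     ]]
bow [[ 0.59739298 -0.17454046  0.018     ]]
recess [0.4938 0.166  0.022 ] [72.6 65.9 72.  65.4] [-97.2 172.4  82.4  -7. ]
outer [0.4936 0.1659 0.022 ] [98.7 90.8 96.2 90.6] [-97.1 172.5  82.8  -5.9]
```

```bash
python3 - <<'E'
from h import *
def box(c,yaw,hx,hy,z):
    x=np.array([np.cos(yaw),np.sin(yaw)]);y=np.array([-x[1],x[0]])
    return [np.r_[np.array(c)+a*hx*x+b*hy*y,z] for a,b in((1,1),(1,-1),(-1,-1),(-1,1))]
s=np.load("scene0.npy");t=np.load("top0.npy")
L=box((.5168,-.1368),np.radians(-27.8),.030,.033,.032)+box((.5168,-.1368),np.radians(-27.8),.030,.033,0)
C=box((.4937,.166),np.radians(-7.1),.032,.035,.022)+box((.4937,.166),np.radians(-7.1),.046,.049,.022)
crop(s,238,168,60,42,9,"pics/e1.png",1.8,proj("scene",L)); crop(s,325,230,70,62,9,"pics/e2.png",1.8,proj("scene",C))
crop(t,314,185,56,66,9,"pics/e3.png",1.8,proj("top",L[:4]))
a=[cv2.imread(f"pics/e{i}.png") for i in(1,2)]
W=max(i.shape[1] for i in a)
cv2.imwrite("pics/e12.png",cv2.resize(np.vstack([cv2.copyMakeBorder(i,0,0,0,W-i.shape[1],0) for i in a]),None,fx=.63,fy=.63))
E
```

```text
(no output)
```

View pics/e12.png

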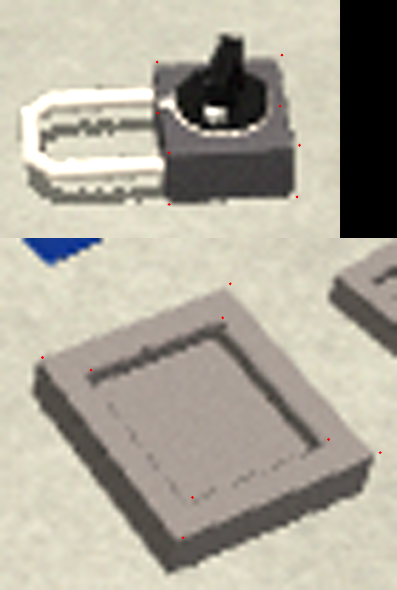

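View pics/e3.png

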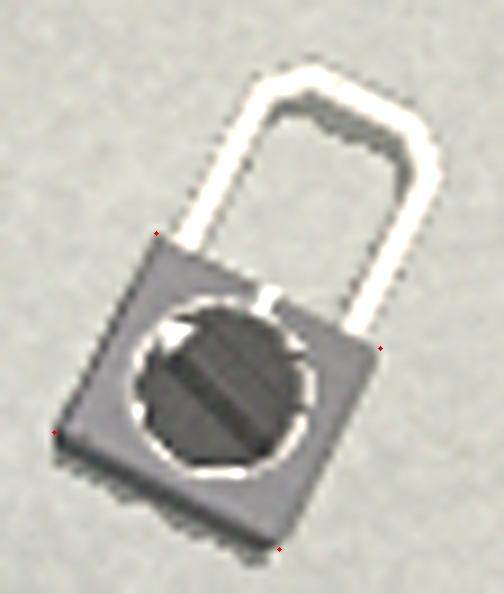

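```bash
python3 - <<'E'
from h import *
L=np.array([.5177,-.1374]);C=np.array([.4946,.1654])
ly,cy=np.radians(-27.8),np.radians(-7.1)
for k in (90,-90):
    for n,p,a in(("lock",L,ly+np.radians(k)),("crad",C,cy+np.radians(k))):
        print(k,n,np.round(ctrl.solve_ik([*p,.15],down(a)),2),np.round(ctrl.solve_ik([*p,.01],down(a)),2))
for d in (1.257,.8,.4,0):
    for k in (90,-90): 
        q=ctrl.solve_ik([*C,.05],down(cy+d+np.radians(k))); print("dial",d,k,None if q is None else np.round(q,2))
print(ctrl.get_q())
E
```

```text
90 lock [-0.5   0.16  0.78  1.86 -0.12  1.17  1.41] [-0.43  0.37  0.74  1.98 -0.32  0.9   1.56]
90 crad [-0.58  0.1   0.21  1.88 -0.02  1.16  1.09] [-0.57  0.28  0.22  2.   -0.08  0.87  1.14]
-90 lock [-0.74  0.22  1.07  1.87 -0.21  1.17 -1.66] [-0.68  0.52  1.07  1.99 -0.55  0.97 -1.39]
-90 crad [-0.78  0.11  0.43  1.89 -0.05  1.16 -2.02] [-0.78  0.29  0.45  2.01 -0.17  0.88 -1.93]
dial 1.257 90 [-0.48  0.22  0.12  1.97 -0.03  0.95  2.36]
dial 1.257 -90 [-0.71  0.23  0.37  1.98 -0.1   0.95 -0.73]
dial 0.8 90 [-0.52  0.22  0.16  1.97 -0.04  0.95  1.91]
dial 0.8 -90 [-0.73  0.23  0.39  1.98 -0.1   0.96 -1.18]
dial 0.4 90 [-0.55  0.22  0.19  1.97 -0.05  0.95  1.52]
dial 0.4 -90 [-0.76  0.23  0.43  1.98 -0.12  0.96 -1.57]
dial 0 90 [-0.57  0.22  0.22  1.97 -0.06  0.95  1.12]
dial 0 -90 [-0.78  0.23  0.45  1.98 -0.12  0.96 -1.96]
[-1.11291744  0.32098877 -0.07008595  1.4505359   0.02258152  1.37081268
 -0.05690888]
```

```bash
python3 - <<'E'
from h import *
L=np.array([.5177,-.1374]); q=down(np.radians(62.2))
ctrl.movep([*L,.15],q)
ctrl.line_to([*L,.07],speed=.15)
print(ctrl.line_to([*L,.006],speed=.06,max_force=8), ctrl.get_position(),ctrl.get_wrist_force())
ctrl.grab(80); print(ctrl.get_opening(),ctrl.get_wrist_force())
print(ctrl.line_to([*L,.13],speed=.1)); print(ctrl.get_time(),ctrl.get_opening(),ctrl.get_position(),ctrl.get_wrist_force())
im=ctrl.get_image("scene");crop(im,210,130,110,90,6,"pics/f1.png",1.5)
im=ctrl.get_image("top");crop(im,300,170,90,95,6,"pics/f2.png",1.5)
E
```

```text
False [ 0.51809875 -0.13751312  0.00640321] [-0.0091927   0.5305501   0.75237624]
0.7500470101531085 [-0.85643759  0.70556956  5.09058722]
False
6.825 0.7564824360116129 [ 0.5171249  -0.13724455  0.12925629] [-0.484902   -1.11122505 -6.54952115]
```

View pics/f1.png

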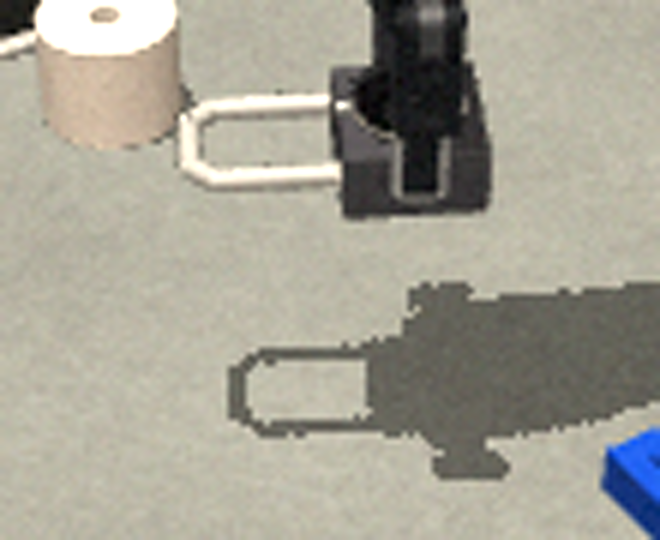

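View pics/f2.png

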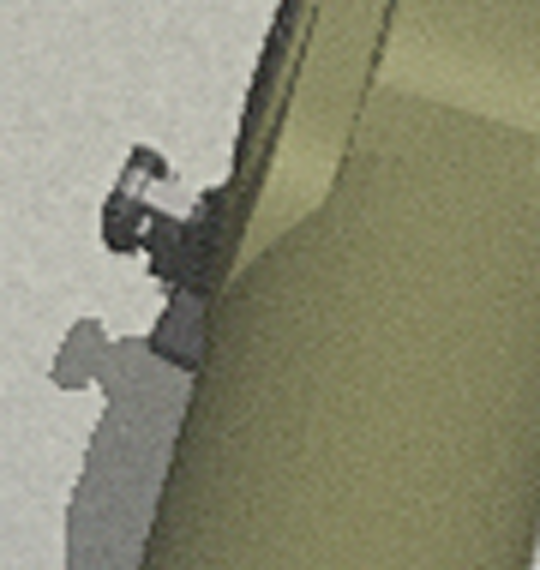

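```bash
python3 - <<'E'
from h import *
C=np.array([.4946,.1654]); q=down(np.radians(82.9))
ctrl.movep([*C,.13],q)
ctrl.line_to([*C,.032],speed=.1)
ctrl.sleep(.3)
print(ctrl.get_time(),ctrl.get_opening(),ctrl.get_position(),ctrl.get_wrist_force(), R.from_quat(ctrl.get_tcp_rot()).as_matrix().round(4))
im=ctrl.get_image("scene");crop(im,295,190,120,100,6,"pics/g1.png",1.5)
im=ctrl.get_image("top");crop(im,170,180,100,95,6,"pics/g2.png",1.5)
E
```

```text
9.5167 0.753428320782841 [0.49482271 0.16557003 0.03237132] [-0.54310181 -0.12316499 -4.89474238] [[-9.923e-01  1.235e-01  6.000e-04]
 [ 1.235e-01  9.923e-01  5.000e-04]
 [-5.000e-04  6.000e-04 -1.000e+00]]
```

View pics/g1.png

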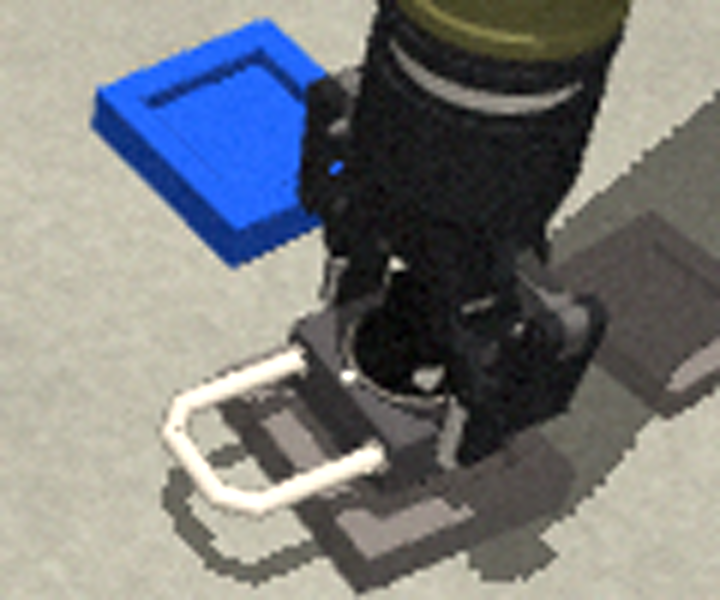

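View pics/g2.png

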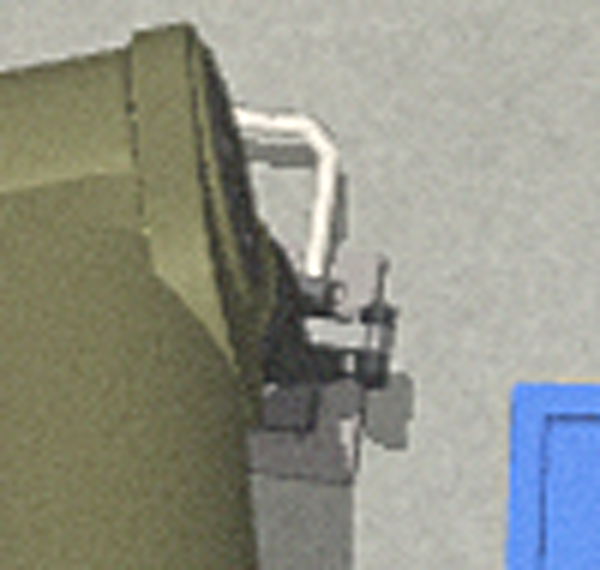

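```bash
cat >> h.py <<'E'
C=np.array([.4946,.1654]); CY=np.radians(-7.1)
ex=np.array([np.cos(CY),np.sin(CY)]); ey=np.array([-ex[1],ex[0]])
E
python3 - <<'E'
from h import *
p=ctrl.get_position()
print(ctrl.line_to([*C,.017],speed=.03,max_force=8))
print(ctrl.get_time(),ctrl.get_position(),ctrl.get_wrist_force(),ctrl.get_wrist_torque())
E
```

```text
True
10.0667 [0.49443159 0.16548129 0.0189248 ] [-0.9990144   0.42156286  3.98067287] [0.1754936  0.10299968 0.00063421]
```

```bash
python3 - <<'E'
from h import *
print(ctrl.line_to([*C,.0145],speed=.02,max_force=22))
ctrl.sleep(.3)
print(ctrl.get_time(),ctrl.get_position(),ctrl.get_wrist_force(),ctrl.get_wrist_torque())
im=ctrl.get_image("scene");crop(im,310,215,90,80,8,"pics/h1.png",1.8)
E
```

```text
True
10.575 [0.49438526 0.16548041 0.0189266 ] [-0.96781139 -0.56734779  6.03600989] [0.03505769 0.08064177 0.00659308]
```

View pics/h1.png

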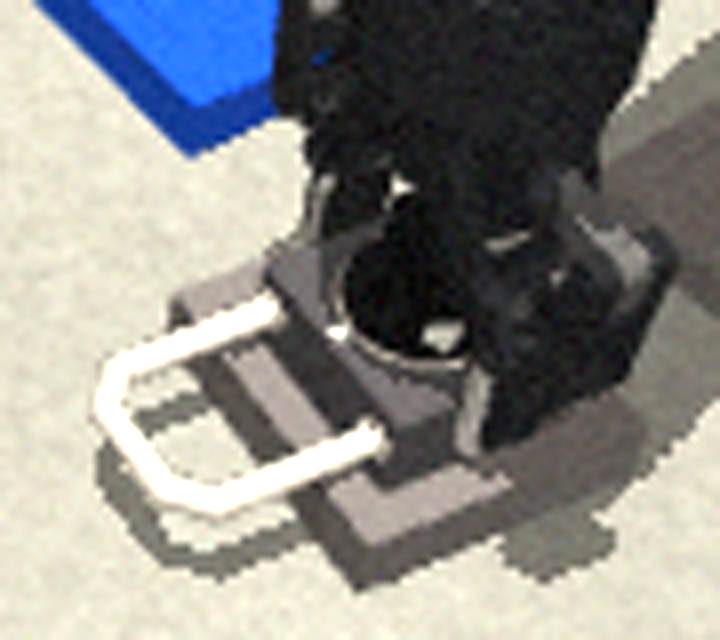

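```bash
python3 - <<'E'
from h import *
ctrl.let_go(); print(ctrl.get_position())
p=ctrl.get_position(); ctrl.line_to([p[0],p[1],.13],speed=.15)
d=C-.13*ex
ctrl.movep([*(C+[-.02,-.22]),.2],down(np.radians(82.9)))
print(ctrl.get_time())
t=ctrl.get_image("top");crop(t,180,190,65,80,9,"pics/i1.png",1.8)
s=ctrl.get_image("scene");crop(s,310,215,90,80,8,"pics/i2.png",1.8)
np.save("t1.npy",t)
E
```

```text
[0.49295433 0.16500654 0.01767507]
12.8
```

View pics/i1.png

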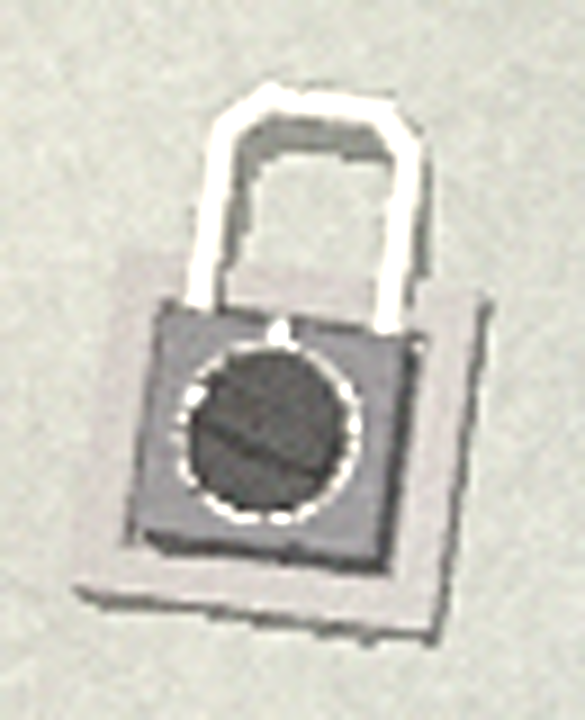

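View pics/i2.png

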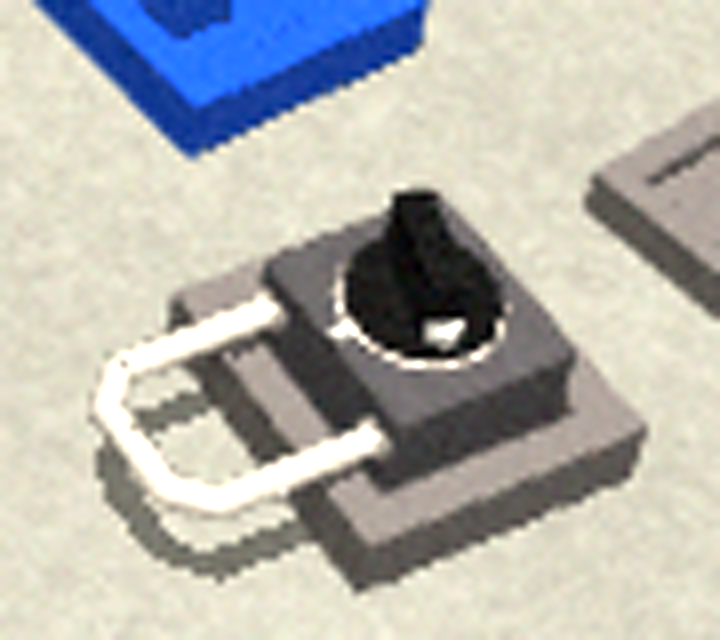

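```bash
python3 - <<'E'
from h import *
U=lambda *p: un(p,180,190,9)
c=ray("top",U((268,432)),.047)[0];p=ray("top",U((197,394)),.052)[0];i=ray("top",U((279,335)),.045)[0]
b=ray("top",U((312,105)),.030)[0]
P=ray("top",U((163,305),(418,332),(383,568),(130,530)),.044)
print(c,P.mean(0),np.linalg.norm(np.roll(P,-1,0)-P,axis=1),np.degrees(np.arctan2(*(P[0]-P[3])[1::-1])),np.degrees(np.arctan2(*(P[1]-P[2])[1::-1])))
a=lambda v:np.degrees(np.arctan2(v[1],v[0]))
print(a(p-c),a(i-c),a(b-c),np.radians(a(p-c)-a(i-c)))
print(np.degrees(np.arctan2(*(ray("top",U((200,428)),.055)-ray("top",U((315,470)),.055))[0][1::-1])))
E
```

```text
[0.49261767 0.16509208 0.047     ] [0.49263413 0.16405596 0.044     ] [0.06713521 0.06200715 0.06644863 0.05919432] -6.810604410440609 -7.469838159520542
62.50789416794174 -4.571412022768744 -4.836816258950918 1.1707547529813134
69.9731867917938
```

```bash
python3 - <<'E'
from h import *
D=np.array([.4940,.1650])
ctrl.grab(40)
q0=down(CY+1.257+np.pi/2)
ctrl.movep([*D,.11],q0)
r=ctrl.line_to([*D,.060],speed=.04,max_force=15); print("press",r,ctrl.get_position(),ctrl.get_wrist_force())
ctrl.line_to([*D,.11],speed=.15)
ctrl.let_go()
r=ctrl.line_to([*D,.050],speed=.08,max_force=10); print(r,ctrl.get_position())
ctrl.grab(40); ctrl.sleep(.2)
print(ctrl.get_opening(),ctrl.get_position(),ctrl.get_wrist_force(),ctrl.get_wrist_torque(),ctrl.get_time())
E
```

```text
press True [0.49381815 0.16493607 0.06905318] [-2.5660846  -0.07917243  8.7154015 ]
False [0.49444055 0.16503022 0.05032465]
0.11528181659529986 [0.49419364 0.16500545 0.05023396] [-0.55128066 -0.48091051  2.99283498] [-0.12963723  0.08600149 -0.00356779] 18.5417
```

```bash
python3 - <<'E'
from h import *
D=np.array([.4940,.1650])
for d in (.838,.419,0.0):
    steps=3
    for k in range(1,steps+1):
        a=d+.419*(1-k/steps)
        ctrl.movep([*D,.050],down(CY+a+np.pi/2))
    ctrl.sleep(.1); print(d,ctrl.get_position().round(4),ctrl.get_wrist_force().round(2),ctrl.get_wrist_torque().round(3),ctrl.get_opening(),ctrl.get_time())
ctrl.let_go()
print(ctrl.get_position())
ctrl.line_to([*D,.12],speed=.15)
ctrl.movep([*(C+[-.02,-.22]),.2],down(CY+np.pi/2))
t=ctrl.get_image("top");crop(t,180,190,65,80,9,"pics/j1.png",1.8)
s=ctrl.get_image("scene");crop(s,310,215,90,80,8,"pics/j2.png",1.8)
print(ctrl.get_time())
E
```

```text
0.838 [0.4942 0.1652 0.0502] [1.09 1.01 4.96] [ 0.045 -0.063 -0.056] 0.1159354113535711 19.4167
0.419 [0.4943 0.1653 0.0502] [0.1  0.16 5.17] [ 0.098 -0.082 -0.017] 0.11719303212579231 20.2667
0.0 [0.4943 0.1655 0.0502] [0.17 0.34 5.33] [ 0.258 -0.141 -0.16 ] 0.11601271492075282 21.1167
[0.49398235 0.16501848 0.05000161]
23.4833
```

View pics/j1.png

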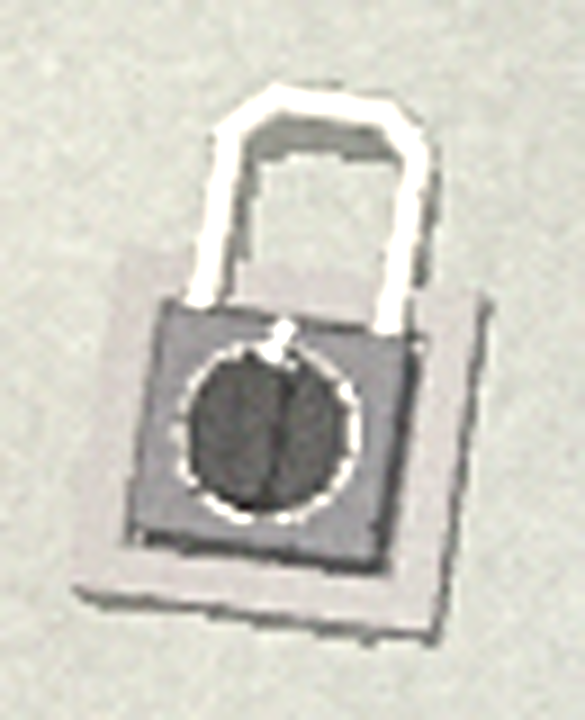

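View pics/j2.png

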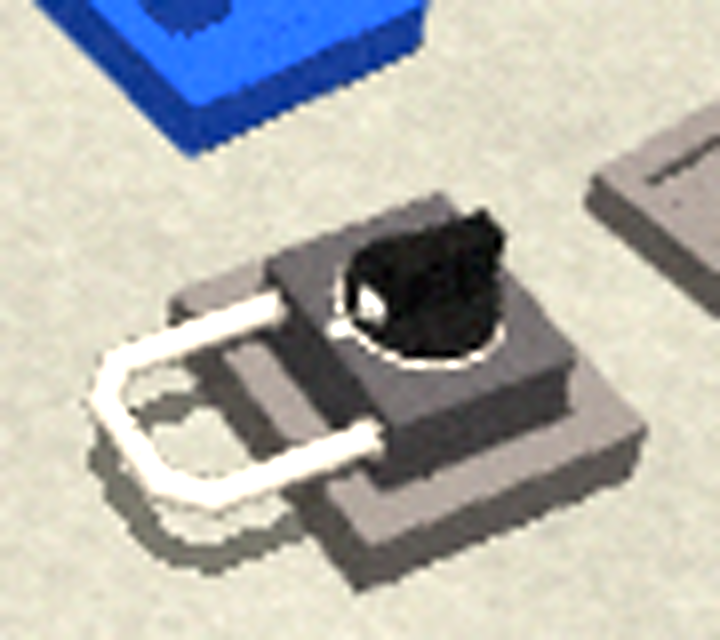

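```bash
python3 - <<'E'
from h import *
D=np.array([.4940,.1650]); q=down(CY+np.pi/2)
P=lambda s,z:[*(D+s*ex),z]
ctrl.grab(40)
ctrl.movep(P(.064,.09),q)
r=ctrl.line_to(P(.064,.018),speed=.06,max_force=8); print(r,ctrl.get_position(),ctrl.get_wrist_force())
if not r:
    r=ctrl.line_to(P(.096,.018),speed=.02,max_force=12)
    p=ctrl.get_position(); print(r,p,(p[:2]-D)@ex,ctrl.get_wrist_force())
print(ctrl.get_time())
t=ctrl.get_image("top");crop(t,180,180,65,85,8,"pics/k1.png",1.8)
s=ctrl.get_image("scene");crop(s,300,205,100,90,7,"pics/k2.png",1.8)
E
```

```text
False [0.55783727 0.15716105 0.01838721] [0.51101492 0.93239162 0.67889023]
False [0.58909317 0.15327491 0.01794706] 0.09581323191036845 [-3.04827476  0.73034086  0.5671083 ]
28.3417
```

View pics/k2.png

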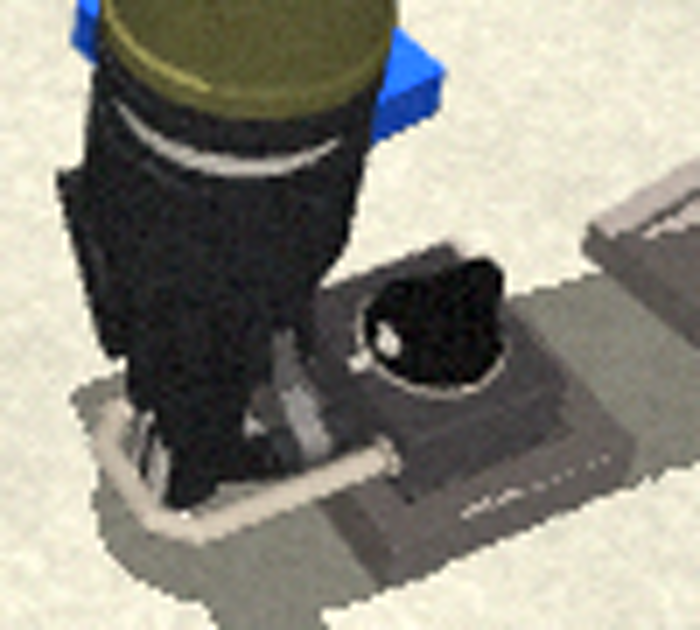

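```bash
python3 - <<'E'
from h import *
D=np.array([.4940,.1650]); q=down(CY+np.pi/2)
P=lambda s,z:[*(D+s*ex),z]
r=ctrl.line_to(P(.108,.018),speed=.02,max_force=9)
p=ctrl.get_position(); print(r,p,(p[:2]-D)@ex,ctrl.get_wrist_force())
ctrl.line_to(P((p[:2]-D)@ex-.006,.018),speed=.05)
print(ctrl.line_to(P(.085,.1),speed=.12))
ctrl.movep([*(C+[-.02,-.22]),.2],q)
print(ctrl.get_time())
t=ctrl.get_image("top");crop(t,180,180,65,85,8,"pics/l1.png",1.8)
s=ctrl.get_image("scene");crop(s,300,205,100,90,7,"pics/l2.png",1.8)
E
```

```text
True [0.58926804 0.15401277 0.01611078] 0.09589555680685648 [ 0.04136244 -0.1490541   0.04231272]
False
30.8833
```

View pics/l1.png

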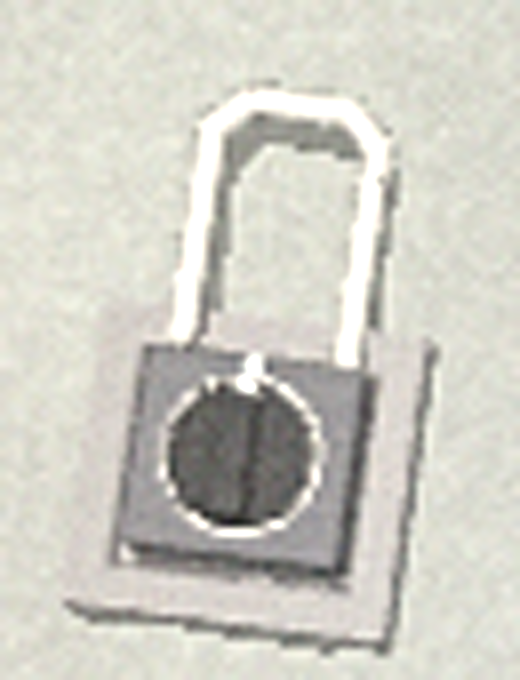

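View pics/l2.png

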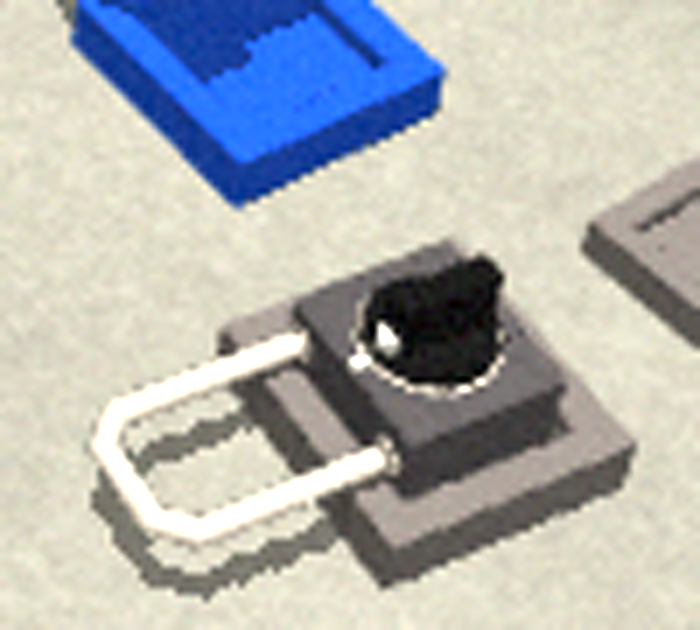

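```bash
python3 - <<'E'
from h import *
c1,b1=ray("top",un([(268,432)],180,190,9),.049)[0],ray("top",un([(325,98)],180,190,9),.03)[0]
c2,b2=ray("top",un([(247,455)],180,180,8),.049)[0],ray("top",un([(295,102)],180,180,8),.03)[0]
P=ray("top",un([(143,348),(373,372),(345,572),(115,545)],180,180,8),.044)
print((b1-c1)@[*ex,0],(b2-c2)@[*ex,0],c1,c2,P.mean(0),np.degrees(np.arctan2(*(P[0]-P[3])[1::-1])))
E
```

```text
0.09209049375061108 0.10910833196997824 [0.49239327 0.16482772 0.049     ] [0.49500581 0.16231108 0.049     ] [0.49445997 0.16381937 0.044     ] -6.550770926680879
```

```bash
python3 - <<'E'
from h import *
G=np.array([.4958,.1640]); q=down(CY+np.pi/2)
ctrl.let_go()
ctrl.movep([*G,.10],q)
r=ctrl.line_to([*G,.019],speed=.06,max_force=8); print(r,ctrl.get_position())
ctrl.grab(80); ctrl.sleep(.2); print(ctrl.get_opening(),ctrl.get_position(),ctrl.get_wrist_force())
p=ctrl.get_position()
ctrl.line_to([p[0],p[1],.16],speed=.06); ctrl.sleep(.5)
print(ctrl.get_opening(),ctrl.get_position(),ctrl.get_wrist_force(),ctrl.get_time())
s=ctrl.get_image("scene");crop(s,270,150,130,115,6,"pics/m2.png",1.8)
t=ctrl.get_image("top"); cv2.imwrite("pics/m1.png",t[:,:,::-1])
E
```

```text
False [0.49615371 0.16415162 0.01940848]
0.751389810916623 [0.49613037 0.16441513 0.01994209] [-1.93826296 -0.7139569   5.23095378]
0.754120688533824 [0.49614116 0.16443206 0.16001793] [ 0.55569352  0.06017077 -6.29746126] 37.75
```

View pics/m2.png

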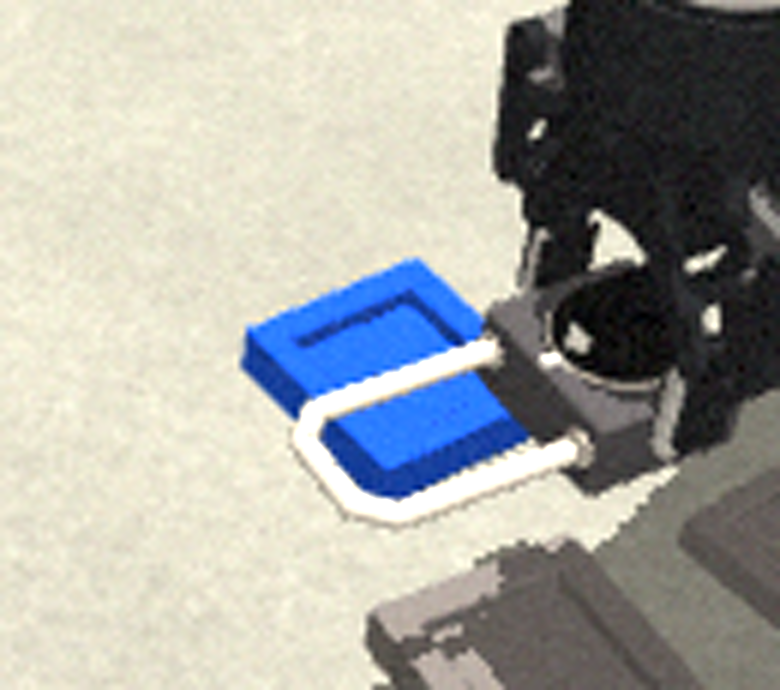

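View pics/m1.png

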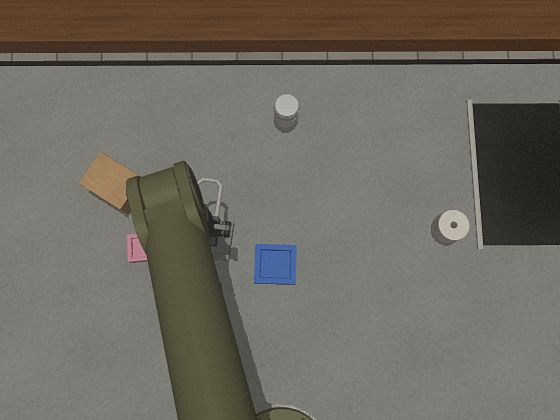

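The padlock is held clear of the cradle with its shackle out. The can at (286,105), roll at (453,225) and carton at (112,181) are where they started, so I'm handing in.

```bash
python3 - <<'E'
from h import *
print(ctrl.get_position(),np.abs(ctrl.get_joint_velocities()).max(),ctrl.get_time()); ctrl.close_job()
E
```

```text
[0.49613717 0.16441529 0.16001849] 0.0018538057377061336 37.85
the job is handed in; nothing more can be done
```

I carried out every step and handed the job in at about 38 s of the 61 s allowed. No verdict was reported, so what follows are my own checks.

- **Choice of cradle:** the candidates in the top view were blue (275,264), pink (142,247), small grey (207,296) and large grey (211,240). I used the large grey one; its sides measured about 98 x 91 mm, which fits the description.
- **Seating:** I pressed the padlock into the recess and then pushed lightly on the dial bar. Contact came at 69.05 mm, against 69 mm expected if fully home.
- **Dial and shackle:** I turned the dial three clicks clockwise, after which the pointer appeared next to the index mark. I then pulled the shackle with the closed fingers hooked inside the U; the top view shows it about 17 mm out of 18.
- **Final state:** the arm is still and holds the padlock at 80 N. The middle of its body is about 156 mm above the counter, worked out from the tool height. The shackle still looks open in the last picture, and the carton, roll and can look unmoved.

Two checks disagreed or fell short:
- **Camera offset:** the two cameras differed by about 2 mm on both padlock and cradle, so I used a position midway between them.
- **Second shackle pull:** this pull, meant to reach the end stop, ended at once on its force limit. I never felt the stop itself, so the opening rests on the image measurement and how far the fingers travelled.

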